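Fold the ratchet drawing board flat

TASK

The small drawing board is propped up on its ratchet, which only lets it click upwards. Take the rail along its free edge, lift the board through its remaining notches and on past the top until it just meets its end stop (that throws the pawl clear) without straining it against the stop, then lower the board gently, never letting it drop, until it lies flat on its stand, and let go. Leave the other things on the table where they are.

Things in the scene. Friction and masses are not known exactly. Their poses are not given: they have to be found in the camera images.
- hinge_mid (a point): middle of the board's hinge line, 60 mm above the table, straight over the stand's origin; axes as stand. The hinge line is level, along the stand's y; the board extends from it along the stand's +x, away from the robot.
- stand: fixed wooden stand of a tabletop drawing board, a frame 210 x 300 mm, 50 mm high; origin on the table under the middle of the hinge line; x from the hinge towards the board's free edge, y along the hinge, z up. At its +y side (y 160 to 202 mm, x -105 to +100 mm) is the ratchet: a post with a pawl (230 mm high in all), and a toothed quadrant (radius 95 mm about the hinge) turning with the board.
- rail_mid (a point): middle of the steel rail on the board's free edge: round bar 12 mm thick, 142 mm long, parallel to the hinge, 250 mm from it in the board's mid plane (height 60 mm + 250 mm x sin(angle)). Arms 65 mm either side of this point hold it 50 mm clear of the board's edge; between them it can be pinched from above and turns in the grip as the board swings. This frame turns with the board.
- board (a joint): angle of the white board (rad): 0 = flat on the stand, grows as the rail rises. Board 200 x 290 x 12 mm, 0.5 to 0.8 kg; hinge damped 0.4 N m s/rad; it falls if neither pawl nor hand holds it. Four notches hold it at about 0.24, 0.45, 0.66, 0.87; the pawl clicks upwards and keeps it from going back. The end stop lies higher, see end_stop.
- end_stop: fixed rubber-faced block, 36 x 12 x 12 mm, beside the quadrant; origin on the hinge line, axes as stand. The trip block is clamped differently each time and not measured: the stop is met anywhere from 1.00 to 1.29 rad and must be felt. Over 50 N strains it: that is 16 N of lift at the rail beyond the board's weight.
- glue_stick: loose standing glue stick, 28 mm diameter, 85 mm high; origin at the centre of its underside
- eraser: loose white eraser 55 x 24 x 14 mm; origin at the centre of its underside
- pencil_cup: loose empty green cup, rim 72 mm diameter, 100 mm high; origin at the centre of its underside
- scissors: loose scissors lying flat, about 140 mm long, 8 mm thick; origin near the pivot
- dice_a: loose white die, 22 mm; origin at the centre of its underside
- dice_b: loose green die, 22 mm; origin at the centre of its underside
- craft_tube: loose green painted craft beaker, 90 mm diameter, 170 mm high; origin at the centre of its underside
- ratchet (a point): centre of the toothed quadrant, on the hinge line, 166 mm to the +y side; axes as stand. A steel pawl with a tumbler weight falls into its notches. Past the top notch a trip block clamped on the quadrant tips the pawl clear, just before the same block meets the end stop. Not tipped, the top notch catches the board again on the way down; once tipped it stays clear and the board goes down to 0.

How it is judged:
On the way:
1. the board has been raised past its top notch (value of joint board above 0.93 rad), for 0.1 s.
At the end, for the whole second after the job is handed in: The board lies flat on its stand (board angle under 0.03 rad) and at rest (value of joint board below 0.03 rad and velocity of joint board between -0.05 and 0.05 rad/s); the robot touches nothing.
It fails at once if the end stop is strained: pressed with more than 50 N (contact force between end_stop and anything else above 50 N).
It fails at once if the board drops: below its lowest notch it falls faster than 1.0 rad/s (0.25 m/s at the rail) (value of joint board below 0.2 rad and velocity of joint board below -1 rad/s).
It fails at once if another thing on the table is moved by more than 30 mm (distance of any of glue_stick, eraser, pencil_cup, scissors, dice_a, dice_b, craft_tube from where it was at the start of the episode above 0.03 m).
It also fails if it takes over 72 s, if anything falls off the work surface, if the arm or the gripper's body presses on something with over 40 N, if the wrist force passes 120 N, or if a joint passes its speed limit or range.

ROBOT

A 6-joint arm with a two-finger parallel gripper is mounted at the origin on the work surface. World frame = base frame: x ahead of the robot, y to its left, z up, the work surface at z = 0. Lengths are in m, angles in rad, forces in N, time in s.
With the tool pointing down it reaches from about 0.35 to 0.775 m from the base axis. Payload 7.3 kg.
Tool frame: the origin (TCP) lies midway between the tips of the shut fingers; the grasp point (between the pads) lies 19 mm behind it; z points along the fingers, y is the direction in which the jaws open and shut (so a half turn about z gives the same grasp; the last joint's range is limited). The gripper opens to 92 mm and grips with 3 to 60 N. Pads are 19 mm wide; open, the fingers measure 130 mm over their backs; the gripper's body (75 mm by 190 mm) begins 47 mm behind the grasp point.
Start: joints at [-1.358, 0.342, 1.524, -0, 1.275, -0.146], TCP at [0.184, -0.492, 0.227] pointing down, gripper open.
Joint ranges: [-2.53, 2.53], [-0.77, 2.02], [0.04, 2.7], [-1, 4.14], [0.28, 2.66], [-3.11, 3.11]. Speed limits (rad/s): [2.57, 2.57, 3.14, 3.14, 3.14, 3.14].

INTERFACE

Orientations are given as a unit quaternion [w, x, y, z].
In Python, from station import ctrl, cams gives the robot as it stands.
- The arm moves only by the tool jog_arm, never from a script. Its argument "motion" is a list of rows, each an object of numbers: "tx", "ty", "tz": the shift along the tool's x, y, z in cm; "wx", "wy", "wz": the turn, a rotation vector about the tool's x, y, z in rad; "gripper": the closure in counts, from 0 (fully open) to 255 (shut). A call has 1 to 10 rows; each row is the pose to reach, as a shift and turn from the pose commanded when the call began, along the tool's axes at that moment; what a row does not reach only later rows make up. A row lasts 1/12 s, in which the tool goes at most 41.7 mm and 7.16 degrees, less where a joint would pass 70% of its speed; a pose out of reach is approached as far as the arm can. A call with a gripper value outside its range is refused whole. The fingers move at their own pace and stop on an object; "grip_force" is the grip in N (left out, the last holds). Time passes only in rows, so rows that repeat a pose let the fingers close. It gives the time, the measured TCP pose, the force and the opening at its end, in the units of the state.
- ctrl.observe(): the state, without advancing time (a new reading comes with each control period).
- cams.capture(name): name is "scene" or "top" or "wrist"; returns a dict with "color" (420x560x3 uint8, red, green, blue), "vertical_fov" (degrees; the focal length in pixels is half the picture's height over the tangent of half this angle, whatever the lens; pixels are square), "cx", "cy" (the principal point, pixels), "k1" (the pictures are not rectified: a ray, as slopes to the right and down, at radius r is drawn at 1 + k1 r^2 times it, then the intrinsics apply), "R" (3x3) and "t" (3): a world point X has camera coordinates R X + t. Camera axes: x right, y down, z forward; pixel columns grow to the right and rows downward; lengths in m; the calibration is good to about 2 mm. A picture is of the moment at which its call begins. There is no depth.
- ctrl.finish_job(): hands the job in, once; it reports no verdict.
Trained networks look in a picture, given as the dict that the camera call returned (one of the last four; its "shot" number tells which), for a name from the list of things; names that differ only in an ending like _2 or _b are one class to them, and where a whole thing is asked for, a point or a joint stands for the part that bears it (a point fixed in the world has none). Each returns a list of dicts, best first, with "conf" (0 to 1); they miss things now and then, are a little off and sometimes report something else, mostly with a low value. They report only what shows in the picture. A call takes as long as a camera call.
- cams.search_frame(name, picture): "position" ([column, row] in pixels, amid what is visible of it).
- cams.spot_point(name, picture): "position" ([column, row] in pixels: a listed point, or the origin of a listed thing).
The state is a dict: "time": time; "joints": joint angles; "joint_vel": joint speeds; "joint_torque": joint torques, N m; "eef_pos": TCP position; "tcp_rot": TCP orientation; "contact_force": force on the tool from outside, world axes, zero at the start; "moment": the same for the moment, N m; "width": finger opening in m.
Only numpy, scipy, OpenCV 4.12 (cv2) and the standard library are available. Lean on these libraries where they do the work, as an engineer would, in place of code of your own. Each camera call takes 0.05 s, during which the arm holds its last target.

## Working session

There is one attempt and no reset: what is moved stays moved. The work goes in short steps, Python scripts to look and compute and a tool call to move; the robot and the scene stay as the last step left them, time stands still between calls to the robot, and variables do not carry over. Pictures are saved under pics/ and viewed, and the job is handed in when it is done.

Besides the shell and the picture viewer there is one more tool, called after ">>>" by a JSON object that holds its "fn" and its "kwargs", one argument or row to a line. jog_arm: Moves the arm, as the interface text tells. Its arguments: {"type":"object","properties":{"motion":{"type":"array","items":{"type":"object","properties":{"tx":{"type":"number"},"ty":{"type":"number"},"tz":{"type":"number"},"wx":{"type":"number"},"wy":{"type":"number"},"wz":{"type":"number"},"gripper":{"type":"number"}}}},"grip_force":{"type":"number"}},"required":["motion"]}

```bash
ls; mkdir -p pics; cat > h.py <<'E'
from station import ctrl,cams
import numpy as np,cv2,json
def K(p):
    f=p['color'].shape[0]/2/np.tan(np.radians(p['vertical_fov'])/2); return f
def proj(p,X):
    c=np.array(p['R'])@np.array(X)+np.array(p['t']); s=c[:2]/c[2]; s=s*(1+p['k1']*(s@s)); return s*K(p)+[p['cx'],p['cy']]
def ray(p,px):
    d=(np.array(px)-[p['cx'],p['cy']])/K(p); s=d.copy()
    for _ in range(30): s=d/(1+p['k1']*(s@s))
    R=np.array(p['R']); v=R.T@np.array([s[0],s[1],1.]); o=-R.T@np.array(p['t']); return o,v/np.linalg.norm(v)
def atz(p,px,z):
    o,v=ray(p,px); return o+v*(z-o[2])/v[2]
def save(p,n): cv2.imwrite('pics/'+n,cv2.cvtColor(p['color'],cv2.COLOR_RGB2BGR))
E
python3 - <<'E'
from h import *
o=ctrl.observe(); print({k:np.round(v,3).tolist() for k,v in o.items()})
for c in ['scene','top']:
    p=cams.capture(c); save(p,c+'0.png'); np.save('pics/'+c+'0.npy',p,allow_pickle=True)
    print(c,np.round(-np.array(p['R']).T@p['t'],3),p['vertical_fov'],p['k1'])
    for n in ['hinge_mid','rail_mid','ratchet','end_stop','stand','glue_stick','eraser','pencil_cup','scissors','dice_a','craft_tube']:
        print(n,[(np.round(d['position'],1).tolist(),round(d['conf'],2)) for d in cams.spot_point(n,p)[:2]])
E
```

```text
pics
{'time': 0.0, 'joints': [-1.358, 0.343, 1.525, 0.0, 1.275, -0.146], 'joint_vel': [-0.0, -0.0, -0.001, 0.001, -0.0, 0.001], 'joint_torque': [0.0, -43.124, -24.423, 0.072, 0.056, -0.0], 'eef_pos': [0.184, -0.491, 0.226], 'tcp_rot': [-0.001, 0.984, 0.178, -0.0], 'contact_force': [0.252, 0.428, 0.615], 'moment': [-0.002, 0.035, 0.018], 'width': 0.092}
scene [1.203 0.236 1.167] 42.2034944433137 -0.16743448365466945
hinge_mid [([299.3, 161.8], 0.97), ([390.2, 315.3], 0.56)]
rail_mid [([267.7, 206.2], 0.62), ([387.0, 320.9], 0.55)]
ratchet [([360.9, 176.9], 0.57)]
end_stop []
stand [([298.0, 173.0], 0.78)]
glue_stick [([318.6, 274.7], 0.66)]
eraser [([210.3, 237.0], 0.64)]
pencil_cup [([429.8, 269.7], 0.95), ([213.1, 236.2], 0.55)]
scissors []
dice_a [([424.5, 321.4], 0.41)]
craft_tube [([104.1, 176.2], 0.66)]
top [ 0.464 -0.038  1.214] 55.53153610360008 -0.04473629857105286
hinge_mid [([278.4, 252.3], 0.79), ([309.3, 166.5], 0.46)]
rail_mid [([263.4, 172.6], 0.73)]
ratchet [([137.9, 171.2], 0.65), ([211.1, 260.5], 0.6)]
end_stop []
stand [([278.8, 253.2], 0.86)]
glue_stick [([219.9, 176.5], 0.64)]
eraser []
pencil_cup [([145.2, 213.0], 0.98), ([405.8, 238.3], 0.37)]
scissors [([403.7, 238.0], 0.57)]
dice_a [([276.4, 250.5], 0.65), ([157.3, 160.9], 0.54)]
craft_tube [([420.4, 176.7], 0.62)]
```

View pics/scene0.png

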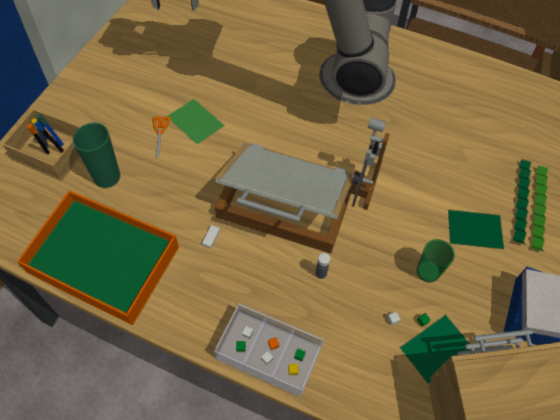

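View pics/top0.png

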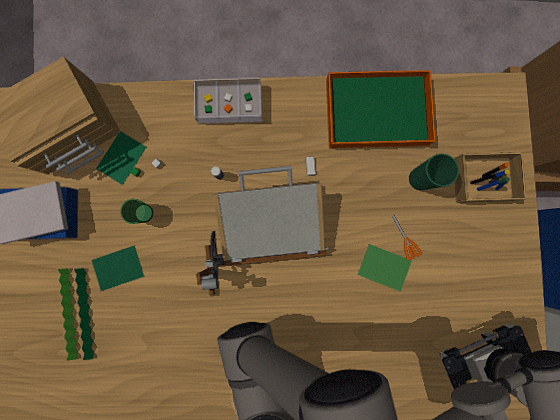

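```bash
python3 - <<'E'
from h import *
from scipy.optimize import least_squares
s=np.load('pics/scene0.npy',allow_pickle=True).item();t=np.load('pics/top0.npy',allow_pickle=True).item()
def tri(a,b):
    f=lambda X:np.r_[proj(s,X)-a,proj(t,X)-b]
    r=least_squares(f,[.5,0,.1]); return np.round(r.x,4),np.round(r.fun,1)
h=tri([299.3,161.8],[278.4,252.3]);print('hinge',h)
r=tri([267.7,206.2],[263.4,172.6]);print('rail',r)
q=tri([360.9,176.9],[211.1,260.5]);print('ratchet',q)
print(atz(t,[278.4,252.3],.06),atz(s,[299.3,161.8],.06),atz(t,[211.1,260.5],.06),atz(s,[360.9,176.9],.06))
E
```

```text
hinge (array([ 0.4146, -0.0318,  0.0522]), array([-2.8, -0.1, -3. ,  1.2]))
rail (array([ 0.6342, -0.0106,  0.1719]), array([ 1.5,  0.1,  1.7, -0.7]))
ratchet (array([0.4034, 0.1425, 0.0739]), array([ 2.9, -0.1,  3.1, -1.2]))
[ 0.41806519 -0.04046311  0.06      ] [ 0.41750293 -0.02324495  0.06      ] [0.39952549 0.15366509 0.06      ] [0.39643126 0.13479707 0.06      ]
```

```bash
python3 - <<'E'
import cv2
a=cv2.imread('pics/scene0.png')[130:260,200:400];cv2.imwrite('pics/s0z.png',cv2.resize(a,(800,520),interpolation=cv2.INTER_CUBIC))
a=cv2.imread('pics/top0.png')[155:305,190:350];cv2.imwrite('pics/t0z.png',cv2.resize(a,(640,600),interpolation=cv2.INTER_CUBIC))
E
```

```text
(no output)
```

View pics/s0z.png

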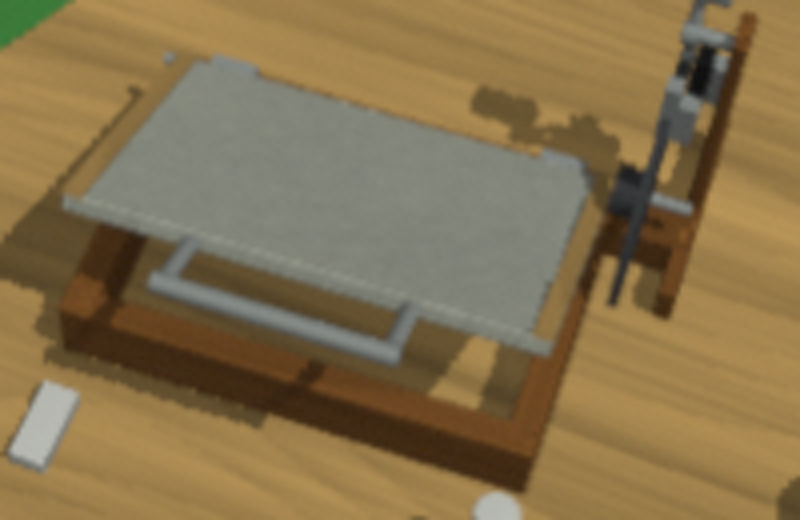

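View pics/t0z.png

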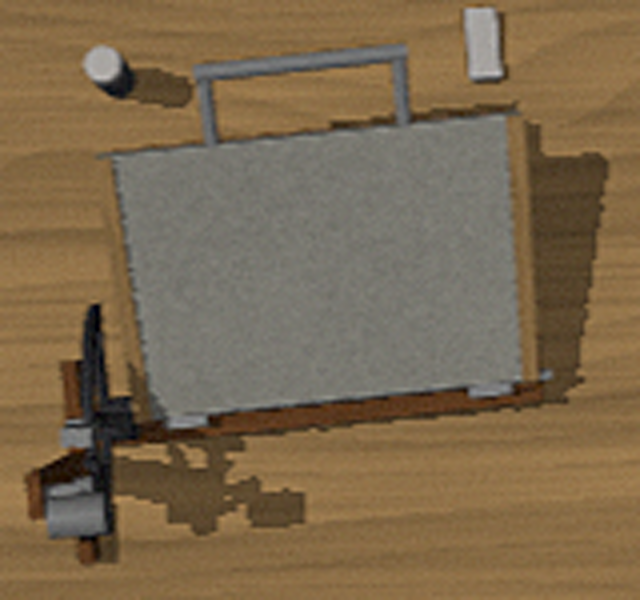

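```bash
cat > fit.py <<'E'
from h import *
from scipy.optimize import least_squares
def T(q,X,board):
    x,y,yaw,a=q[:4]; X=np.array(X,float)
    if board: X=np.array([X[0]*np.cos(a)-X[2]*np.sin(a),X[1],X[0]*np.sin(a)+X[2]*np.cos(a)])+[0,0,.06]
    c,s_=np.cos(yaw),np.sin(yaw)
    return np.array([x+c*X[0]-s_*X[1],y+s_*X[0]+c*X[1],X[2]])
E
python3 - <<'E'
from fit import *
s=np.load('pics/scene0.npy',allow_pickle=True).item();t=np.load('pics/top0.npy',allow_pickle=True).item()
def f(q):
    r=[]
    e=q[4]
    L=[(s,[.25,-.071,0],1,[238.7,200.2]),(s,[.25,.071,0],1,[299.2,218.7]),(t,[.25,.071,0],1,[239.7,173]),(t,[.25,-.071,0],1,[291,167.5]),
    (s,[.2,-.145,.006],1,[216.3,180.0]),(s,[.2,.145,.006],1,[337,217]),(t,[.2,.145,.006],1,[215,194]),(t,[.2,-.145,.006],1,[319.5,182]),
    (s,[e,-.15,.05],0,[215.7,205]),(s,[e,.15,.05],0,[331.7,243]),(s,[e,.15,0],0,[331.2,252.5]),(s,[e,-.15,0],0,[216.2,216.7])]
    for p,X,b,px in L: r+=list(proj(p,T(q,X,b))-px)
    r+=list((proj(t,T(q,[0,0,.06],0))-[278.4,252.3])*.4)+list((proj(s,T(q,[0,0,.06],0))-[299.3,161.8])*.4)
    return np.array(r)
b=least_squares(f,[.417,-.03,.1,.45,.2],loss='soft_l1');print(np.round(b.x,4));print(np.round(f(b.x).reshape(-1,2),1).tolist())
for a in (.24,.45,.66): print(a,round(sum(f(np.r_[b.x[:3],a,b.x[4]])**2),1))
for a in np.r_[b.x[3],0,.24,.5,.9,1.0,1.29]:
    q=b.x.copy();q[3]=a;print(a,np.round(T(q,[.25,0,0],1),4))
E
```

```text
[ 0.4142 -0.0275  0.0764  0.4308  0.1919]
[[-1.2, 0.8], [0.1, 1.5], [-1.3, -0.3], [0.5, -0.2], [-0.9, -1.4], [0.8, -1.0], [-1.8, 0.0], [1.0, 1.0], [-1.2, 0.4], [1.8, -0.1], [-0.0, 0.2], [-0.1, -0.7], [-1.8, 0.6], [-0.4, -0.6]]
0.24 974.1
0.45 37.4
0.66 2142.3
0.430796014949626 [ 0.6406 -0.0102  0.1644]
0.0 [ 0.6634 -0.0084  0.06  ]
0.24 [ 0.6563 -0.009   0.1194]
0.5 [ 0.6329 -0.0108  0.1799]
0.9 [ 0.5691 -0.0157  0.2558]
1.0 [ 0.5488 -0.0172  0.2704]
1.29 [ 0.4832 -0.0222  0.3002]
```

```bash
cat > mv.py <<'E'
from h import *
from scipy.spatial.transform import Rotation as Ro
def rows(pos,phi):
    o=ctrl.observe(); w,x,y,z=o['tcp_rot']; R=Ro.from_quat([x,y,z,w])
    d=R.inv().apply(np.array(pos)-o['eef_pos'])*100
    Rt=Ro.from_matrix(np.array([[np.cos(phi),np.sin(phi),0],[np.sin(phi),-np.cos(phi),0],[0,0,-1]]).T.T)
    print('t cm',np.round(d,2),'w',np.round((R.inv()*Rt).as_rotvec(),3))
E
python3 - <<'E'
from mv import *
rows([.635,-.0105,.30],1.647)
E
```

```text
t cm [ 59.09 -29.22  -7.33] w [ 0.     0.    -1.288]
```

>>> {"fn": "jog_arm", "kwargs": {
  "motion": [
    {"tz": -4},
    {"tx": 8,"ty": -4,"tz": -7.3,"wz": -0.12},
    {"tx": 59.1,"ty": -29.2,"tz": -7.3,"wz": -1.288},
    {"tx": 59.1,"ty": -29.2,"tz": -7.3,"wz": -1.288},
    {"tx": 59.1,"ty": -29.2,"tz": -7.3,"wz": -1.288},
    {"tx": 59.1,"ty": -29.2,"tz": -7.3,"wz": -1.288},
    {"tx": 59.1,"ty": -29.2,"tz": -7.3,"wz": -1.288},
    {"tx": 59.1,"ty": -29.2,"tz": -7.3,"wz": -1.288},
    {"tx": 59.1,"ty": -29.2,"tz": -7.3,"wz": -1.288},
    {"tx": 59.1,"ty": -29.2,"tz": -7.3,"wz": -1.288}
  ]
}}

```text
invalid input at $.motion[0]: expected keys tx, ty, tz, wx, wy, wz, gripper
```

```bash
python3 - <<'E'
from mv import *
rows([.635,-.0105,.30],1.647)
E
```

```text
t cm [ 59.09 -29.22  -7.33] w [ 0.     0.    -1.288]
```

>>> {"fn": "jog_arm", "kwargs": {
  "motion": [
    {"tx": 0,"ty": 0,"tz": -4,"wx": 0,"wy": 0,"wz": 0,"gripper": 110},
    {"tx": 8,"ty": -4,"tz": -7.3,"wx": 0,"wy": 0,"wz": -0.12,"gripper": 110},
    {"tx": 59.1,"ty": -29.2,"tz": -7.3,"wx": 0,"wy": 0,"wz": -1.288,"gripper": 110},
    {"tx": 59.1,"ty": -29.2,"tz": -7.3,"wx": 0,"wy": 0,"wz": -1.288,"gripper": 110},
    {"tx": 59.1,"ty": -29.2,"tz": -7.3,"wx": 0,"wy": 0,"wz": -1.288,"gripper": 110},
    {"tx": 59.1,"ty": -29.2,"tz": -7.3,"wx": 0,"wy": 0,"wz": -1.288,"gripper": 110},
    {"tx": 59.1,"ty": -29.2,"tz": -7.3,"wx": 0,"wy": 0,"wz": -1.288,"gripper": 110},
    {"tx": 59.1,"ty": -29.2,"tz": -7.3,"wx": 0,"wy": 0,"wz": -1.288,"gripper": 110},
    {"tx": 59.1,"ty": -29.2,"tz": -7.3,"wx": 0,"wy": 0,"wz": -1.288,"gripper": 110},
    {"tx": 59.1,"ty": -29.2,"tz": -7.3,"wx": 0,"wy": 0,"wz": -1.288,"gripper": 110}
  ]
}}

```text
time: 2.03
eef_pos: [0.44, -0.2181, 0.2914]
tcp_rot: [0.0, 0.737, 0.676, 0.0]
contact_force: [1.1, -0.1, -0.4]
width: 0.0524
```

```bash
python3 - <<'E'
from mv import *
rows([.635,-.0105,.30],1.647)
E
```

```text
t cm [22.35 17.65 -0.86] w [ 0.     0.    -0.162]
```

>>> {"fn": "jog_arm", "kwargs": {
  "motion": [
    {"tx": 22.4,"ty": 17.7,"tz": -0.8,"wx": 0,"wy": 0,"wz": -0.162,"gripper": 110},
    {"tx": 22.4,"ty": 17.7,"tz": -0.8,"wx": 0,"wy": 0,"wz": -0.162,"gripper": 110},
    {"tx": 22.4,"ty": 17.7,"tz": -0.8,"wx": 0,"wy": 0,"wz": -0.162,"gripper": 110},
    {"tx": 22.4,"ty": 17.7,"tz": -0.8,"wx": 0,"wy": 0,"wz": -0.162,"gripper": 110},
    {"tx": 22.4,"ty": 17.7,"tz": -0.8,"wx": 0,"wy": 0,"wz": -0.162,"gripper": 110},
    {"tx": 22.4,"ty": 17.7,"tz": -0.8,"wx": 0,"wy": 0,"wz": -0.162,"gripper": 110},
    {"tx": 22.4,"ty": 17.7,"tz": -0.8,"wx": 0,"wy": 0,"wz": -0.162,"gripper": 110},
    {"tx": 22.4,"ty": 17.7,"tz": -0.8,"wx": 0,"wy": 0,"wz": -0.162,"gripper": 110},
    {"tx": 22.4,"ty": 17.7,"tz": -0.8,"wx": 0,"wy": 0,"wz": -0.162,"gripper": 110}
  ]
}}

```text
time: 2.78
eef_pos: [0.6364, -0.0114, 0.2979]
tcp_rot: [-0.001, 0.681, 0.732, -0.0]
contact_force: [-0.9, -0.8, 1.0]
width: 0.0523
```

```bash
python3 - <<'E'
from mv import *
rows([.635,-.0105,.30],1.647)
p=cams.capture('wrist');save(p,'w1.png');np.save('pics/w1.npy',p,allow_pickle=True)
print(cams.spot_point('rail_mid',p), proj(p,[.6406,-.0102,.1644]), proj(p,[.4142,-.0275,.06]))
E
```

```text
t cm [ 0.1  -0.14 -0.21] w [-0.001 -0.    -0.003]
[{'position': [280.4, 199.7], 'conf': 0.66}] [285.86425854 201.56432861] [115.40631421 184.92897672]
```

View pics/w1.png

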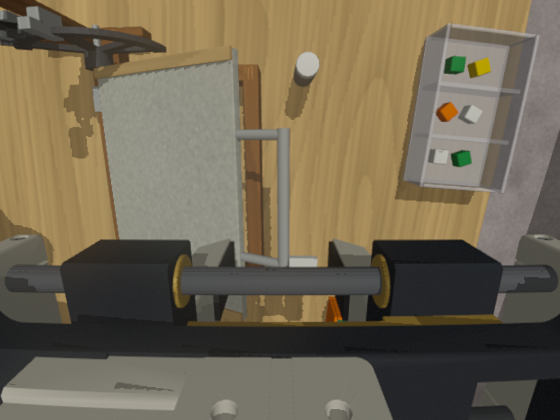

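```bash
python3 - <<'E'
from fit import *
s,t,w=[np.load(f'pics/{n}.npy',allow_pickle=True).item() for n in ('scene0','top0','w1')]
def f(q):
    r=[]
    e=q[4]
    L=[(s,[.25,-.071,0],1,[238.7,200.2]),(s,[.25,.071,0],1,[299.2,218.7]),(t,[.25,.071,0],1,[239.7,173]),(t,[.25,-.071,0],1,[291,167.5]),
    (s,[.2,-.145,.006],1,[216.3,180.0]),(s,[.2,.145,.006],1,[337,217]),(t,[.2,.145,.006],1,[215,194]),(t,[.2,-.145,.006],1,[319.5,182]),
    (s,[e,-.15,.05],0,[215.7,205]),(s,[e,.15,.05],0,[331.7,243]),(s,[e,.15,0],0,[331.2,252.5]),(s,[e,-.15,0],0,[216.2,216.7]),
    (w,[.25,.071,0],1,[283.5,130]),(w,[.25,-.071,0],1,[283,267]),(w,[.2,.145,.006],1,[236,52])]
    for p,X,b,px in L: r+=list((proj(p,T(q,X,b))-px)*(.6 if p is w else 1))
    r+=list((proj(t,T(q,[0,0,.06],0))-[278.4,252.3])*.4)+list((proj(s,T(q,[0,0,.06],0))-[299.3,161.8])*.4)
    return np.array(r)
b=least_squares(f,[.417,-.03,.1,.45,.2],loss='soft_l1');print(np.round(b.x,4));print(np.round(f(b.x).reshape(-1,2),1).tolist())
print(T(b.x,[.25,0,0],1))
for X in ([.25,.071,0],[.25,-.071,0]): print(proj(w,T(b.x,X,1)))
E
```

```text
[ 0.4115 -0.0279  0.0715  0.4144  0.1945]
[[-1.4, 1.1], [-0.5, 2.0], [-0.7, 0.1], [1.0, 0.4], [-0.9, -1.4], [0.3, -0.6], [-1.2, 0.3], [1.3, 1.8], [-1.5, 0.0], [1.2, -0.0], [-0.5, 0.2], [-0.4, -1.1], [1.0, -0.8], [1.0, 0.2], [-1.3, -2.4], [-1.7, 1.0], [-0.3, -0.9]]
[ 0.63977827 -0.0115779   0.16065644]
[285.13888777 128.66196958]
[284.64755528 267.25158074]
```

>>> {"fn": "jog_arm", "kwargs": {
  "motion": [
    {"tx": 0,"ty": 0.25,"tz": 4,"wx": 0,"wy": 0,"wz": 0,"gripper": 110},
    {"tx": 0,"ty": 0.25,"tz": 8,"wx": 0,"wy": 0,"wz": 0,"gripper": 110},
    {"tx": 0,"ty": 0.25,"tz": 11,"wx": 0,"wy": 0,"wz": 0,"gripper": 110},
    {"tx": 0,"ty": 0.25,"tz": 13.5,"wx": 0,"wy": 0,"wz": 0,"gripper": 110},
    {"tx": 0,"ty": 0.25,"tz": 15.0,"wx": 0,"wy": 0,"wz": 0,"gripper": 110},
    {"tx": 0,"ty": 0.25,"tz": 15.4,"wx": 0,"wy": 0,"wz": 0,"gripper": 110},
    {"tx": 0,"ty": 0.25,"tz": 15.4,"wx": 0,"wy": 0,"wz": 0,"gripper": 110}
  ]
}}

```text
time: 3.47
eef_pos: [0.6373, -0.0142, 0.1446]
tcp_rot: [-0.001, 0.683, 0.731, -0.001]
contact_force: [0.9, 0.1, -0.4]
width: 0.0521
```

```bash
python3 - <<'E'
from mv import *
p=cams.capture('wrist');save(p,'w2.png')
E
```

```text
(no output)
```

View pics/w2.png

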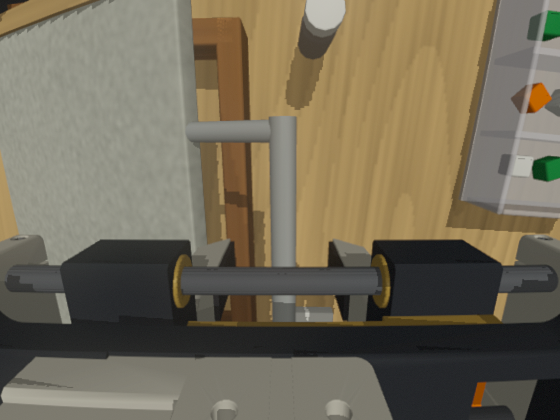

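>>> {"fn": "jog_arm", "kwargs": {
  "motion": [
    {"tx": 0,"ty": 0,"tz": 0,"wx": 0,"wy": 0,"wz": 0,"gripper": 255},
    {"tx": 0,"ty": 0,"tz": 0,"wx": 0,"wy": 0,"wz": 0,"gripper": 255},
    {"tx": 0,"ty": 0,"tz": 0,"wx": 0,"wy": 0,"wz": 0,"gripper": 255},
    {"tx": 0,"ty": 0,"tz": 0,"wx": 0,"wy": 0,"wz": 0,"gripper": 255},
    {"tx": 0,"ty": 0,"tz": 0,"wx": 0,"wy": 0,"wz": 0,"gripper": 255},
    {"tx": 0,"ty": 0,"tz": 0,"wx": 0,"wy": 0,"wz": 0,"gripper": 255}
  ],
  "grip_force": 20
}}

```text
time: 4.02
eef_pos: [0.6383, -0.0129, 0.1454]
tcp_rot: [0.0, 0.682, 0.731, 0.0]
contact_force: [-0.5, 0.1, -0.2]
width: 0.0172
```

```bash
python3 - <<'E'
from mv import *
o=ctrl.observe();print(o['eef_pos'],o['contact_force'],o['width'])
E
```

```text
[ 0.63831982 -0.0129066   0.14536734] [-0.54437984  0.11596066 -0.18051175] 0.017230111773680105
```

Width still dropping; wait a bit more.

>>> {"fn": "jog_arm", "kwargs": {
  "motion": [
    {"tx": 0,"ty": 0,"tz": 0,"wx": 0,"wy": 0,"wz": 0,"gripper": 255},
    {"tx": 0,"ty": 0,"tz": 0,"wx": 0,"wy": 0,"wz": 0,"gripper": 255},
    {"tx": 0,"ty": 0,"tz": 0,"wx": 0,"wy": 0,"wz": 0,"gripper": 255},
    {"tx": 0,"ty": 0,"tz": 0,"wx": 0,"wy": 0,"wz": 0,"gripper": 255}
  ],
  "grip_force": 20
}}

```text
time: 4.35
eef_pos: [0.6383, -0.0129, 0.1451]
tcp_rot: [0.0, 0.682, 0.731, 0.0]
contact_force: [-0.0, 0.5, 0.4]
width: 0.0111
```

```bash
python3 - <<'E'
from mv import *
p=cams.capture('wrist');save(p,'w3.png');o=ctrl.observe();print(o['eef_pos'],o['contact_force'],o['width'])
E
```

```text
[ 0.6383223  -0.01288499  0.14514836] [0.40045273 1.17688009 0.2128401 ] 0.010757279866799726
```

View pics/w3.png

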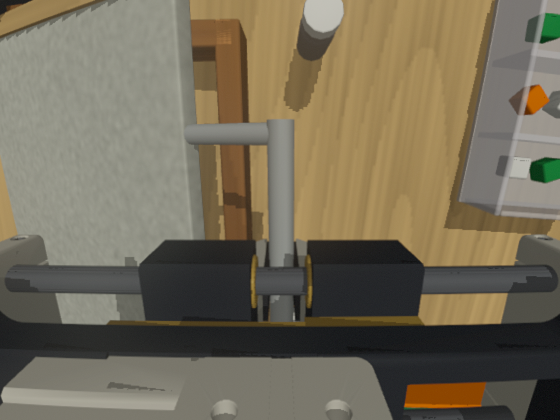

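```bash
cat > arc.py <<'E'
import numpy as np,sys
a=float(sys.argv[1])
for t in sys.argv[2:]:
    t=float(t);print(t,'ty %.2f tz %.2f'%(25*(np.cos(t)-np.cos(a)),-25*(np.sin(t)-np.sin(a))))
E
python3 arc.py .435 .45 .475 .5 .525 .55 .575 .6
```

```text
0.45 ty -0.16 tz -0.34
0.475 ty -0.44 tz -0.90
0.5 ty -0.73 tz -1.45
0.525 ty -1.04 tz -2.00
0.55 ty -1.36 tz -2.53
0.575 ty -1.69 tz -3.06
0.6 ty -2.04 tz -3.58
```

>>> {"fn": "jog_arm", "kwargs": {
  "motion": [
    {"tx": 0,"ty": -0.16,"tz": -0.34,"wx": 0,"wy": 0,"wz": 0,"gripper": 255},
    {"tx": 0,"ty": -0.44,"tz": -0.9,"wx": 0,"wy": 0,"wz": 0,"gripper": 255},
    {"tx": 0,"ty": -0.73,"tz": -1.45,"wx": 0,"wy": 0,"wz": 0,"gripper": 255},
    {"tx": 0,"ty": -1.04,"tz": -2.0,"wx": 0,"wy": 0,"wz": 0,"gripper": 255},
    {"tx": 0,"ty": -1.36,"tz": -2.53,"wx": 0,"wy": 0,"wz": 0,"gripper": 255},
    {"tx": 0,"ty": -1.69,"tz": -3.06,"wx": 0,"wy": 0,"wz": 0,"gripper": 255},
    {"tx": 0,"ty": -2.04,"tz": -3.58,"wx": 0,"wy": 0,"wz": 0,"gripper": 255},
    {"tx": 0,"ty": -2.04,"tz": -3.58,"wx": 0,"wy": 0,"wz": 0,"gripper": 255}
  ]
}}

```text
time: 5.07
eef_pos: [0.6172, -0.0145, 0.1822]
tcp_rot: [0.0, 0.682, 0.731, -0.0]
contact_force: [0.5, -0.4, -3.0]
width: 0.0114
```

```bash
python3 - <<'E'
from mv import *
p=cams.capture('wrist');save(p,'w4.png');o=ctrl.observe();print(o['eef_pos'],o['contact_force'],o['moment'],o['width'])
p=cams.capture('scene');save(p,'s4.png')
a=p['color'][100:270,200:400,::-1];cv2.imwrite('pics/s4z.png',cv2.resize(a,(700,595),interpolation=cv2.INTER_CUBIC))
E
python3 arc.py .6 .64 .68 .72 .76 .8
```

```text
[ 0.61755254 -0.01448778  0.18167048] [ 1.11783529 -0.35373265 -1.73498607] [-0.04209393 -0.433648   -0.00927915] 0.011487675892162713
0.64 ty -0.58 tz -0.81
0.68 ty -1.19 tz -1.60
0.72 ty -1.84 tz -2.37
0.76 ty -2.51 tz -3.11
0.8 ty -3.22 tz -3.82
```

View pics/s4z.png

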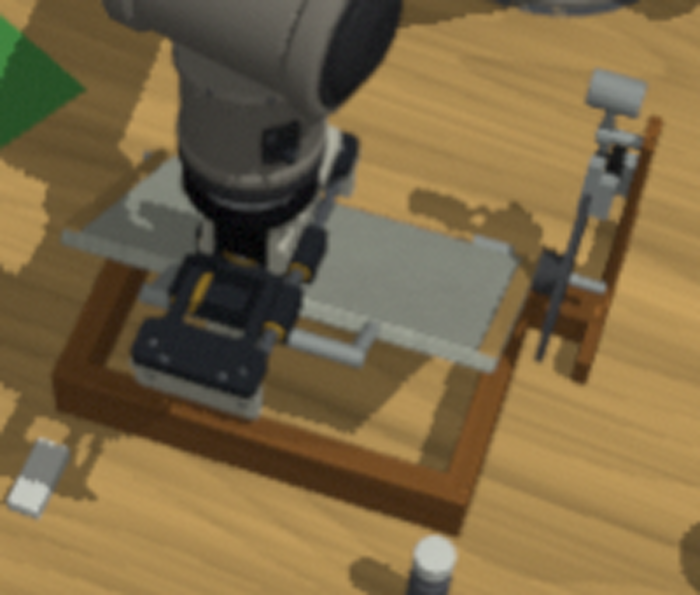

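View pics/w4.png

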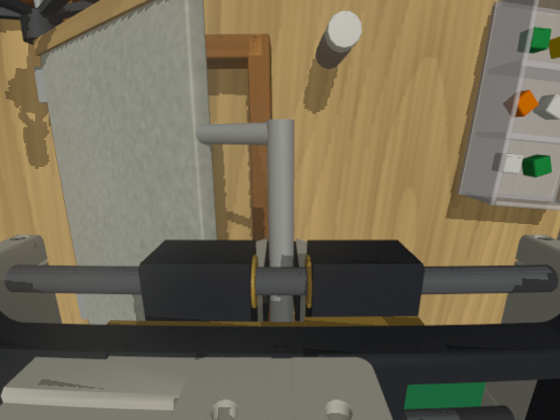

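>>> {"fn": "jog_arm", "kwargs": {
  "motion": [
    {"tx": 0,"ty": -0.28,"tz": -0.4,"wx": 0,"wy": 0,"wz": 0,"gripper": 255},
    {"tx": 0,"ty": -0.58,"tz": -0.81,"wx": 0,"wy": 0,"wz": 0,"gripper": 255},
    {"tx": 0,"ty": -0.88,"tz": -1.21,"wx": 0,"wy": 0,"wz": 0,"gripper": 255},
    {"tx": 0,"ty": -1.19,"tz": -1.6,"wx": 0,"wy": 0,"wz": 0,"gripper": 255},
    {"tx": 0,"ty": -1.51,"tz": -1.99,"wx": 0,"wy": 0,"wz": 0,"gripper": 255},
    {"tx": 0,"ty": -1.84,"tz": -2.37,"wx": 0,"wy": 0,"wz": 0,"gripper": 255},
    {"tx": 0,"ty": -2.17,"tz": -2.74,"wx": 0,"wy": 0,"wz": 0,"gripper": 255},
    {"tx": 0,"ty": -2.51,"tz": -3.11,"wx": 0,"wy": 0,"wz": 0,"gripper": 255},
    {"tx": 0,"ty": -2.86,"tz": -3.47,"wx": 0,"wy": 0,"wz": 0,"gripper": 255},
    {"tx": 0,"ty": -3.22,"tz": -3.82,"wx": 0,"wy": 0,"wz": 0,"gripper": 255}
  ]
}}

```text
time: 6.0
eef_pos: [0.5858, -0.0169, 0.2198]
tcp_rot: [0.001, 0.682, 0.731, 0.0]
contact_force: [5.4, -2.6, 0.8]
width: 0.0114
```

```bash
python3 - <<'E'
from mv import *
o=ctrl.observe();print(o['eef_pos'],o['contact_force'],o['moment'],o['width'])
E
python3 arc.py .8 .83 .86 .89 .92 .94 .95 .96
```

```text
[ 0.58580123 -0.01686845  0.21982783] [ 5.35318033 -2.64906421  0.7963417 ] [-0.28676519 -0.99477389  0.03380523] 0.011419292907816616
0.83 ty -0.55 tz -0.51
0.86 ty -1.11 tz -1.01
0.89 ty -1.68 tz -1.49
0.92 ty -2.27 tz -1.96
0.94 ty -2.67 tz -2.26
0.95 ty -2.88 tz -2.40
0.96 ty -3.08 tz -2.55
```

>>> {"fn": "jog_arm", "kwargs": {
  "motion": [
    {"tx": 0,"ty": -0.15,"tz": -0.35,"wx": 0,"wy": 0,"wz": 0,"gripper": 255},
    {"tx": 0,"ty": -0.4,"tz": -0.65,"wx": 0,"wy": 0,"wz": 0,"gripper": 255},
    {"tx": 0,"ty": -0.7,"tz": -0.9,"wx": 0,"wy": 0,"wz": 0,"gripper": 255},
    {"tx": 0,"ty": -1.0,"tz": -1.15,"wx": 0,"wy": 0,"wz": 0,"gripper": 255},
    {"tx": 0,"ty": -1.0,"tz": -1.15,"wx": 0,"wy": 0,"wz": 0,"gripper": 255}
  ]
}}

```text
time: 6.42
eef_pos: [0.5745, -0.0176, 0.2305]
tcp_rot: [-0.001, 0.682, 0.731, -0.001]
contact_force: [-1.3, -3.7, -5.1]
width: 0.0113
```

```bash
python3 - <<'E'
from mv import *
p=cams.capture('wrist');save(p,'w5.png');np.save('pics/w5.npy',p,allow_pickle=True)
o=ctrl.observe();print(o['eef_pos'],o['contact_force'],o['moment'],o['width'])
p=cams.capture('scene');save(p,'s5.png');np.save('pics/s5.npy',p,allow_pickle=True)
a=p['color'][100:270,200:400,::-1];cv2.imwrite('pics/s5z.png',cv2.resize(a,(700,595),interpolation=cv2.INTER_CUBIC))
E
```

```text
[ 0.57479136 -0.01763603  0.2302168 ] [-1.61812906 -4.2991921  -5.28118849] [-0.76476191  0.06452572 -0.08233962] 0.0113293767439684
```

View pics/s5z.png

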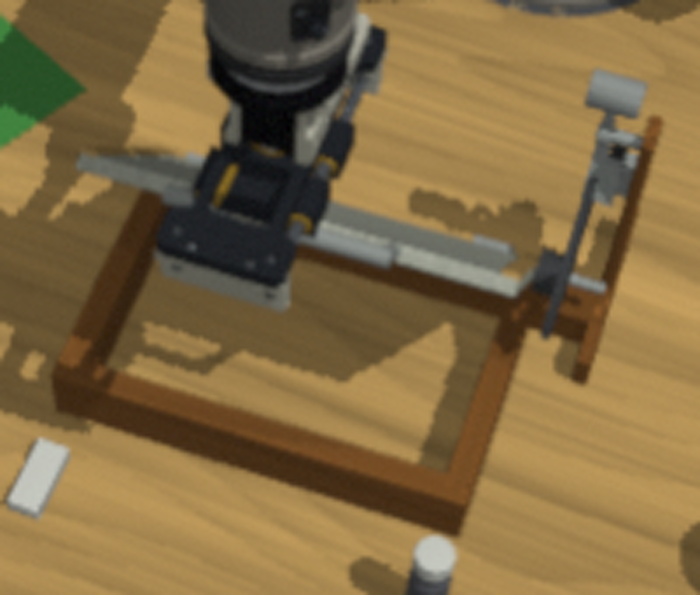

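View pics/w5.png

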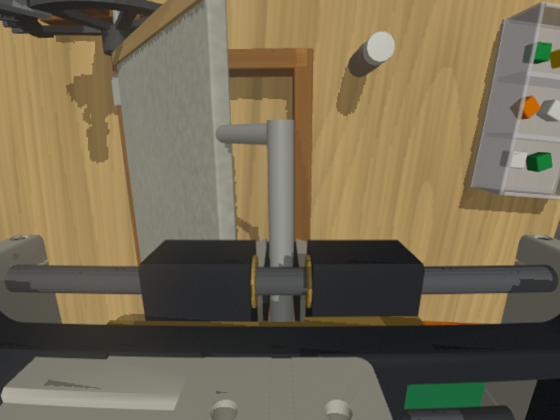

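```bash
cat > arc2.py <<'E'
import numpy as np,sys
s,z=float(sys.argv[1]),float(sys.argv[2])
for t in sys.argv[3:]:
    t=float(t);print(t,'ty %.2f tz %.2f'%(100*(.25*np.cos(t)-s),-100*(.25*np.sin(t)-z)))
E
python3 arc2.py .163 .1906 .865 .88 .895 .91 .925 .94 .95 .96
```

```text
0.865 ty -0.08 tz 0.03
0.88 ty -0.37 tz -0.21
0.895 ty -0.66 tz -0.45
0.91 ty -0.96 tz -0.68
0.925 ty -1.25 tz -0.91
0.94 ty -1.56 tz -1.13
0.95 ty -1.76 tz -1.28
0.96 ty -1.96 tz -1.42
```

>>> {"fn": "jog_arm", "kwargs": {
  "motion": [
    {"tx": -0.03,"ty": -0.08,"tz": -0.0,"wx": 0,"wy": 0,"wz": 0,"gripper": 255},
    {"tx": -0.06,"ty": -0.37,"tz": -0.21,"wx": 0,"wy": 0,"wz": 0,"gripper": 255},
    {"tx": -0.07,"ty": -0.66,"tz": -0.45,"wx": 0,"wy": 0,"wz": 0,"gripper": 255},
    {"tx": -0.07,"ty": -0.96,"tz": -0.68,"wx": 0,"wy": 0,"wz": 0,"gripper": 255},
    {"tx": -0.08,"ty": -1.25,"tz": -0.91,"wx": 0,"wy": 0,"wz": 0,"gripper": 255},
    {"tx": -0.08,"ty": -1.25,"tz": -0.91,"wx": 0,"wy": 0,"wz": 0,"gripper": 255}
  ]
}}

```text
time: 7.02
eef_pos: [0.5627, -0.0186, 0.2403]
tcp_rot: [-0.0, 0.682, 0.731, 0.0]
contact_force: [-1.7, -1.4, -5.0]
width: 0.0112
```

```bash
python3 - <<'E'
from mv import *
o=ctrl.observe();print(o['eef_pos'],o['contact_force'],o['moment'],o['width'])
E
```

```text
[ 0.56270644 -0.01861085  0.24027275] [-1.73040291 -1.41916059 -5.03172518] [-0.05042551 -0.0616672   0.02741242] 0.011233286036246343
```

>>> {"fn": "jog_arm", "kwargs": {
  "motion": [
    {"tx": 0,"ty": -0.25,"tz": -0.08,"wx": 0,"wy": 0,"wz": 0,"gripper": 255},
    {"tx": 0,"ty": -0.46,"tz": -0.22,"wx": 0,"wy": 0,"wz": 0,"gripper": 255},
    {"tx": 0,"ty": -0.66,"tz": -0.37,"wx": 0,"wy": 0,"wz": 0,"gripper": 255},
    {"tx": 0,"ty": -0.76,"tz": -0.45,"wx": 0,"wy": 0,"wz": 0,"gripper": 255},
    {"tx": 0,"ty": -0.76,"tz": -0.45,"wx": 0,"wy": 0,"wz": 0,"gripper": 255}
  ]
}}

```text
time: 7.43
eef_pos: [0.5562, -0.0192, 0.2451]
tcp_rot: [0.001, 0.682, 0.731, 0.001]
contact_force: [2.6, 2.5, 1.6]
width: 0.0111
```

```bash
python3 - <<'E'
from mv import *
o=ctrl.observe();print(o['eef_pos'],o['contact_force'],o['moment'],o['width'])
p=cams.capture('scene');save(p,'s6.png');np.save('pics/s6.npy',p,allow_pickle=True)
print(cams.spot_point('end_stop',p),cams.search_frame('end_stop',p))
a=p['color'][100:220,320:410,::-1];cv2.imwrite('pics/s6z.png',cv2.resize(a,(450,600),interpolation=cv2.INTER_CUBIC))
p=cams.capture('wrist');save(p,'w6.png')
p=cams.capture('top');save(p,'t6.png')
a=p['color'][220:310,170:290,::-1];cv2.imwrite('pics/t6z.png',cv2.resize(a,(720,540),interpolation=cv2.INTER_CUBIC))
E
```

```text
[ 0.55619525 -0.01919481  0.24509353] [2.56912589 2.5216351  1.64539205] [ 0.3553821  -0.64689658  0.04750326] 0.011075392093478673
[] []
```

View pics/s6z.png

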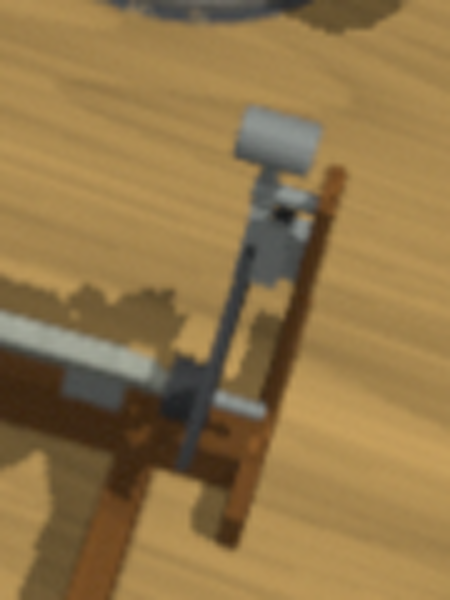

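View pics/w6.png

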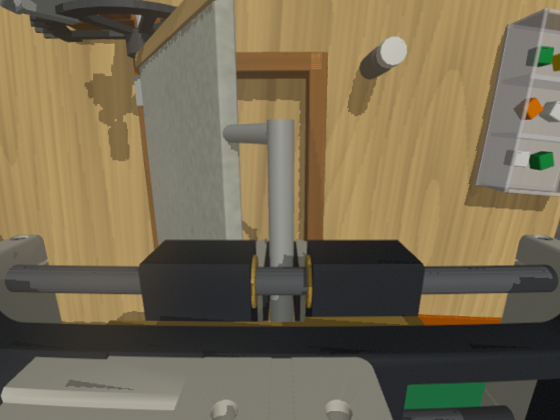

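View pics/t6z.png

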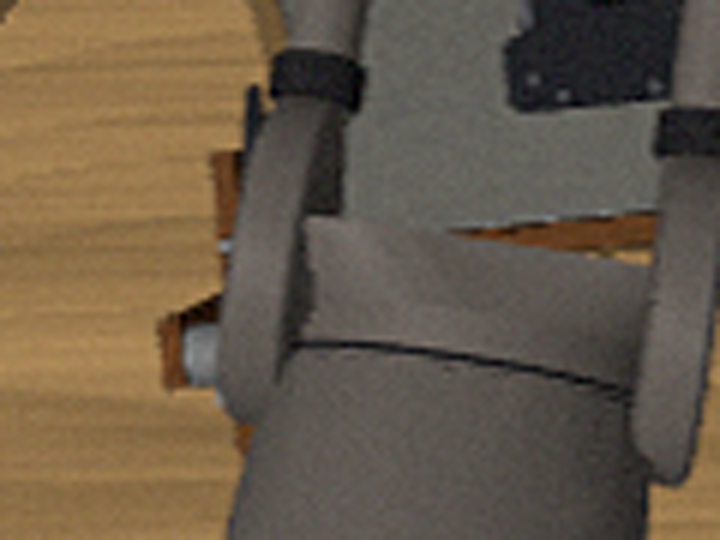

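>>> {"fn": "jog_arm", "kwargs": {
  "motion": [
    {"tx": 0.03,"ty": -0.13,"tz": -0.12,"wx": 0,"wy": 0,"wz": 0,"gripper": 255},
    {"tx": 0.03,"ty": -0.25,"tz": -0.21,"wx": 0,"wy": 0,"wz": 0,"gripper": 255},
    {"tx": 0.03,"ty": -0.37,"tz": -0.3,"wx": 0,"wy": 0,"wz": 0,"gripper": 255},
    {"tx": 0.03,"ty": -0.37,"tz": -0.3,"wx": 0,"wy": 0,"wz": 0,"gripper": 255}
  ]
}}

```text
time: 8.02
eef_pos: [0.5523, -0.0195, 0.2478]
tcp_rot: [0.001, 0.682, 0.731, 0.0]
contact_force: [5.7, 2.5, 3.5]
width: 0.0114
```

```bash
python3 arc2.py 0.14033 .20694 .975 .982 .989 .996 1.003 1.01; cat > st.py <<'E'
from mv import *
o=ctrl.observe();e=o['eef_pos'];f=np.array(o['contact_force'])
s=np.hypot(e[0]-.4125,e[1]+.0278);z=e[2]+.019-.06;th=np.arctan2(z,s);fx=f[0]*.9975+f[1]*.07
print('th %.4f r %.4f'%(th,np.hypot(s,z)),'rad %.1f tan %.1f y %.1f'%(fx*np.cos(th)+f[2]*np.sin(th),-fx*np.sin(th)+f[2]*np.cos(th),f[1]-.07*f[0]),o['width'],o['time'])
E
python3 st.py
```

```text
0.975 ty -0.00 tz 0.00
0.982 ty -0.15 tz -0.10
0.989 ty -0.29 tz -0.19
0.996 ty -0.44 tz -0.29
1.003 ty -0.59 tz -0.38
1.01 ty -0.74 tz -0.48
th 0.9754 r 0.2498 rad 6.1 tan -2.9 y 2.1 0.011390606418400895 8.0167
```

>>> {"fn": "jog_arm", "kwargs": {
  "motion": [
    {"tx": 0.03,"ty": -0.04,"tz": -0.11,"wx": 0,"wy": 0,"wz": 0,"gripper": 255},
    {"tx": 0.03,"ty": -0.1,"tz": -0.17,"wx": 0,"wy": 0,"wz": 0,"gripper": 255},
    {"tx": 0.03,"ty": -0.1,"tz": -0.17,"wx": 0,"wy": 0,"wz": 0,"gripper": 255}
  ]
}}

```text
time: 8.27
eef_pos: [0.5508, -0.0196, 0.2489]
tcp_rot: [0.0, 0.682, 0.731, -0.0]
contact_force: [2.6, 0.8, 1.0]
width: 0.0114
```

```bash
python3 st.py
```

```text
th 0.9828 r 0.2498 rad 2.3 tan -1.6 y 0.7 0.011414657713663158 8.2667
```

>>> {"fn": "jog_arm", "kwargs": {
  "motion": [
    {"tx": 0.0,"ty": -0.07,"tz": -0.08,"wx": 0,"wy": 0,"wz": 0,"gripper": 255},
    {"tx": 0.0,"ty": -0.13,"tz": -0.12,"wx": 0,"wy": 0,"wz": 0,"gripper": 255},
    {"tx": 0.0,"ty": -0.13,"tz": -0.12,"wx": 0,"wy": 0,"wz": 0,"gripper": 255}
  ]
}}

```text
time: 8.52
eef_pos: [0.5494, -0.0197, 0.2499]
tcp_rot: [-0.0, 0.682, 0.731, -0.001]
contact_force: [1.9, -2.0, 0.8]
width: 0.0112
```

```bash
python3 st.py
```

```text
th 0.9899 r 0.2498 rad 1.6 tan -1.1 y -2.2 0.011154771512906591 8.5167
```

>>> {"fn": "jog_arm", "kwargs": {
  "motion": [
    {"tx": 0.0,"ty": -0.08,"tz": -0.07,"wx": 0,"wy": 0,"wz": 0,"gripper": 255},
    {"tx": -0.02,"ty": -0.16,"tz": -0.12,"wx": 0,"wy": 0,"wz": 0,"gripper": 255},
    {"tx": -0.02,"ty": -0.16,"tz": -0.12,"wx": 0,"wy": 0,"wz": 0,"gripper": 255}
  ]
}}

```text
time: 8.77
eef_pos: [0.5477, -0.0198, 0.2511]
tcp_rot: [-0.0, 0.682, 0.731, -0.0]
contact_force: [1.1, -1.3, -0.9]
width: 0.0112
```

```bash
python3 st.py
```

```text
th 0.9982 r 0.2499 rad -0.2 tan -1.3 y -1.4 0.011211440161806094 8.7667
```

>>> {"fn": "jog_arm", "kwargs": {
  "motion": [
    {"tx": 0.0,"ty": -0.09,"tz": -0.05,"wx": 0,"wy": 0,"wz": 0,"gripper": 255},
    {"tx": -0.02,"ty": -0.17,"tz": -0.1,"wx": 0,"wy": 0,"wz": 0,"gripper": 255},
    {"tx": -0.02,"ty": -0.17,"tz": -0.1,"wx": 0,"wy": 0,"wz": 0,"gripper": 255}
  ]
}}

```text
time: 9.02
eef_pos: [0.546, -0.0199, 0.2522]
tcp_rot: [-0.0, 0.682, 0.731, -0.0]
contact_force: [0.9, -0.5, -2.4]
width: 0.0113
```

```bash
python3 st.py
```

```text
th 1.0061 r 0.2500 rad -1.6 tan -2.0 y -0.5 0.011259971691598711 9.0167
```

>>> {"fn": "jog_arm", "kwargs": {
  "motion": [
    {"tx": 0.0,"ty": -0.09,"tz": -0.05,"wx": 0,"wy": 0,"wz": 0,"gripper": 255},
    {"tx": 0,"ty": -0.17,"tz": -0.1,"wx": 0,"wy": 0,"wz": 0,"gripper": 255},
    {"tx": 0,"ty": -0.17,"tz": -0.1,"wx": 0,"wy": 0,"wz": 0,"gripper": 255}
  ]
}}

```text
time: 9.27
eef_pos: [0.5444, -0.0201, 0.2532]
tcp_rot: [-0.0, 0.682, 0.731, -0.0]
contact_force: [-0.9, -0.8, -1.5]
width: 0.0114
```

```bash
python3 st.py
```

```text
th 1.0138 r 0.2500 rad -1.8 tan 0.0 y -0.7 0.011366627767366015 9.2667
```

>>> {"fn": "jog_arm", "kwargs": {
  "motion": [
    {"tx": 0.0,"ty": -0.09,"tz": -0.05,"wx": 0,"wy": 0,"wz": 0,"gripper": 255},
    {"tx": 0,"ty": -0.18,"tz": -0.09,"wx": 0,"wy": 0,"wz": 0,"gripper": 255},
    {"tx": 0,"ty": -0.18,"tz": -0.09,"wx": 0,"wy": 0,"wz": 0,"gripper": 255}
  ]
}}

```text
time: 9.52
eef_pos: [0.5428, -0.0202, 0.2542]
tcp_rot: [-0.0, 0.682, 0.731, -0.0]
contact_force: [0.5, 0.3, -2.2]
width: 0.0118
```

>>> {"fn": "jog_arm", "kwargs": {
  "motion": [
    {"tx": 0.0,"ty": -0.09,"tz": -0.05,"wx": 0,"wy": 0,"wz": 0,"gripper": 255},
    {"tx": 0,"ty": -0.18,"tz": -0.09,"wx": 0,"wy": 0,"wz": 0,"gripper": 255},
    {"tx": 0,"ty": -0.18,"tz": -0.09,"wx": 0,"wy": 0,"wz": 0,"gripper": 255}
  ]
}}

```text
time: 9.77
eef_pos: [0.5412, -0.0203, 0.2552]
tcp_rot: [0.0, 0.682, 0.731, 0.0]
contact_force: [1.9, -0.5, -2.3]
width: 0.0109
```

>>> {"fn": "jog_arm", "kwargs": {
  "motion": [
    {"tx": 0.0,"ty": -0.09,"tz": -0.05,"wx": 0,"wy": 0,"wz": 0,"gripper": 255},
    {"tx": 0,"ty": -0.18,"tz": -0.09,"wx": 0,"wy": 0,"wz": 0,"gripper": 255},
    {"tx": 0,"ty": -0.18,"tz": -0.09,"wx": 0,"wy": 0,"wz": 0,"gripper": 255}
  ]
}}

```text
time: 10.02
eef_pos: [0.5397, -0.0205, 0.2562]
tcp_rot: [0.0, 0.682, 0.731, 0.0]
contact_force: [3.3, 0.9, -2.6]
width: 0.0113
```

```bash
python3 st.py
```

```text
th 1.0362 r 0.2501 rad -0.5 tan -4.2 y 0.6 0.011327154262507596 10.0167
```

>>> {"fn": "jog_arm", "kwargs": {
  "motion": [
    {"tx": 0.0,"ty": -0.05,"tz": -0.03,"wx": 0,"wy": 0,"wz": 0,"gripper": 255},
    {"tx": 0,"ty": -0.11,"tz": -0.06,"wx": 0,"wy": 0,"wz": 0,"gripper": 255},
    {"tx": 0,"ty": -0.11,"tz": -0.06,"wx": 0,"wy": 0,"wz": 0,"gripper": 255}
  ]
}}

```text
time: 10.27
eef_pos: [0.5388, -0.0206, 0.2568]
tcp_rot: [0.001, 0.682, 0.731, 0.0]
contact_force: [5.1, -0.5, -2.8]
width: 0.0114
```

```bash
python3 st.py
```

```text
th 1.0407 r 0.2501 rad 0.1 tan -5.8 y -0.9 0.011430311174154268 10.2667
```

```bash
python3 - <<'E'
from mv import *
p=cams.capture('scene');save(p,'s7.png')
a=p['color'][100:220,320:410,::-1];cv2.imwrite('pics/s7z.png',cv2.resize(a,(450,600),interpolation=cv2.INTER_CUBIC))
p=cams.capture('wrist');save(p,'w7.png')
E
python3 st.py
```

```text
th 1.0405 r 0.2501 rad 0.3 tan -5.4 y 0.3 0.011265731867887612 10.3667
```

View pics/s7z.png

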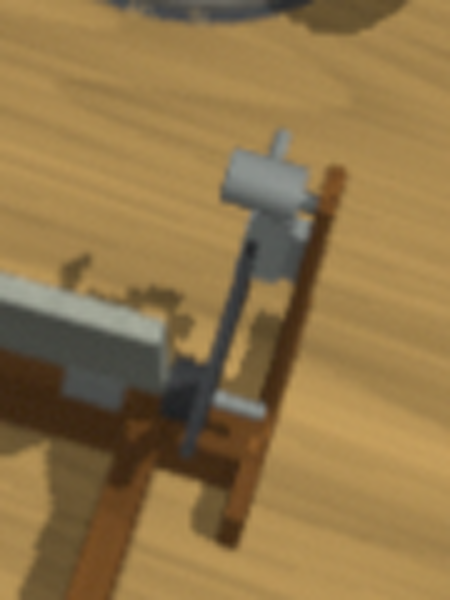

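View pics/w7.png

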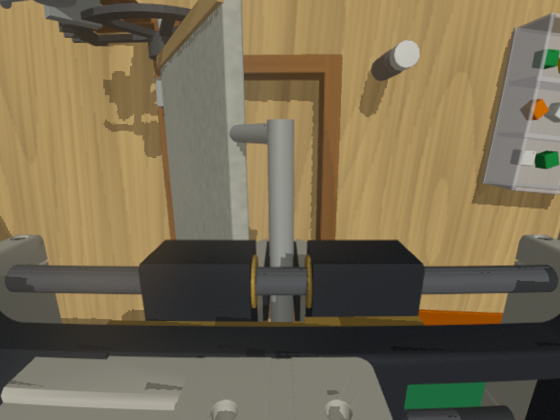

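>>> {"fn": "jog_arm", "kwargs": {
  "motion": [
    {"tx": 0.0,"ty": -0.05,"tz": -0.03,"wx": 0,"wy": 0,"wz": 0,"gripper": 255},
    {"tx": 0,"ty": -0.09,"tz": -0.05,"wx": 0,"wy": 0,"wz": 0,"gripper": 255},
    {"tx": 0,"ty": -0.09,"tz": -0.05,"wx": 0,"wy": 0,"wz": 0,"gripper": 255}
  ]
}}

```text
time: 10.62
eef_pos: [0.5381, -0.0206, 0.2573]
tcp_rot: [0.001, 0.682, 0.731, 0.001]
contact_force: [7.4, 0.7, -3.4]
width: 0.0115
```

```bash
python3 st.py;  python3 - <<'E'
from mv import *
p=cams.capture('scene');save(p,'s8.png')
a=p['color'][100:220,320:410,::-1];cv2.imwrite('pics/s8z.png',cv2.resize(a,(450,600),interpolation=cv2.INTER_CUBIC))
E
python3 st.py
```

```text
th 1.0439 r 0.2502 rad 0.8 tan -8.1 y 0.1 0.011546401733304169 10.6167
th 1.0438 r 0.2502 rad -0.0 tan -7.6 y 0.9 0.011053675869334808 10.6667
```

View pics/s8z.png

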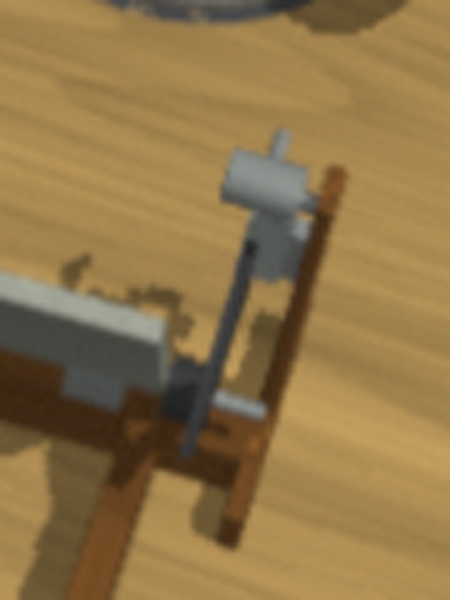

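```bash
python3 arc.py 1.05 1.04 1.025 1.01 .995 .98 .965 .95 .935 .92 .91;echo; python3 arc.py .91 .90 .885 .87 .855 .84 .825 .81 .795 .78 .765
```

```text
1.04 ty 0.22 tz 0.13
1.025 ty 0.54 tz 0.32
1.01 ty 0.86 tz 0.51
0.995 ty 1.17 tz 0.72
0.98 ty 1.49 tz 0.92
0.965 ty 1.80 tz 1.13
0.95 ty 2.10 tz 1.35
0.935 ty 2.41 tz 1.57
0.92 ty 2.71 tz 1.80
0.91 ty 2.90 tz 1.95

0.9 ty 0.20 tz 0.15
0.885 ty 0.49 tz 0.39
0.87 ty 0.78 tz 0.63
0.855 ty 1.06 tz 0.87
0.84 ty 1.34 tz 1.12
0.825 ty 1.62 tz 1.37
0.81 ty 1.89 tz 1.63
0.795 ty 2.16 tz 1.89
0.78 ty 2.43 tz 2.16
0.765 ty 2.69 tz 2.42
```

>>> {"fn": "jog_arm", "kwargs": {
  "motion": [
    {"tx": 0,"ty": 0.22,"tz": 0.13,"wx": 0,"wy": 0,"wz": 0,"gripper": 255},
    {"tx": 0,"ty": 0.54,"tz": 0.32,"wx": 0,"wy": 0,"wz": 0,"gripper": 255},
    {"tx": 0,"ty": 0.86,"tz": 0.51,"wx": 0,"wy": 0,"wz": 0,"gripper": 255},
    {"tx": 0,"ty": 1.17,"tz": 0.72,"wx": 0,"wy": 0,"wz": 0,"gripper": 255},
    {"tx": 0,"ty": 1.49,"tz": 0.92,"wx": 0,"wy": 0,"wz": 0,"gripper": 255},
    {"tx": 0,"ty": 1.8,"tz": 1.13,"wx": 0,"wy": 0,"wz": 0,"gripper": 255},
    {"tx": 0,"ty": 2.1,"tz": 1.35,"wx": 0,"wy": 0,"wz": 0,"gripper": 255},
    {"tx": 0,"ty": 2.41,"tz": 1.57,"wx": 0,"wy": 0,"wz": 0,"gripper": 255},
    {"tx": 0,"ty": 2.71,"tz": 1.8,"wx": 0,"wy": 0,"wz": 0,"gripper": 255},
    {"tx": 0,"ty": 2.9,"tz": 1.95,"wx": 0,"wy": 0,"wz": 0,"gripper": 255}
  ]
}}

```text
time: 11.5
eef_pos: [0.5668, -0.0185, 0.2373]
tcp_rot: [0.0, 0.682, 0.731, 0.0]
contact_force: [2.2, 1.8, 3.3]
width: 0.0108
```

```bash
python3 st.py;  python3 - <<'E'
from mv import *
p=cams.capture('scene');save(p,'s9.png')
a=p['color'][100:220,320:410,::-1];cv2.imwrite('pics/s9z.png',cv2.resize(a,(450,600),interpolation=cv2.INTER_CUBIC))
E
python3 st.py
```

```text
th 0.9037 r 0.2498 rad 4.0 tan 0.2 y 1.7 0.010806470912669671 11.5
th 0.9026 r 0.2498 rad 3.8 tan -1.1 y 1.7 0.01141497270869876 11.55
```

View pics/s9z.png

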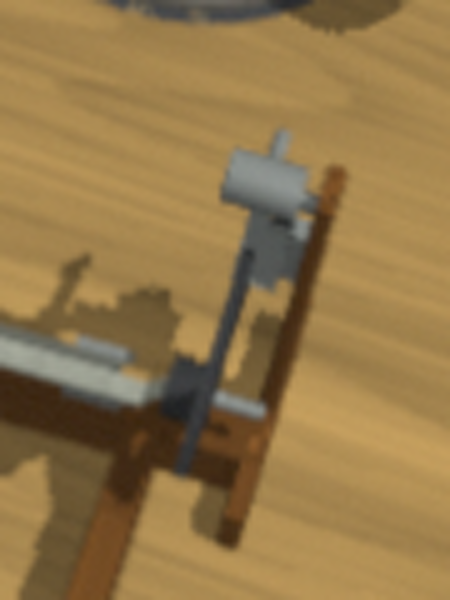

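>>> {"fn": "jog_arm", "kwargs": {
  "motion": [
    {"tx": 0.03,"ty": 0.24,"tz": 0.1,"wx": 0,"wy": 0,"wz": 0,"gripper": 255},
    {"tx": 0.03,"ty": 0.53,"tz": 0.34,"wx": 0,"wy": 0,"wz": 0,"gripper": 255},
    {"tx": 0.03,"ty": 0.82,"tz": 0.58,"wx": 0,"wy": 0,"wz": 0,"gripper": 255},
    {"tx": 0.03,"ty": 1.1,"tz": 0.82,"wx": 0,"wy": 0,"wz": 0,"gripper": 255},
    {"tx": 0.03,"ty": 1.38,"tz": 1.07,"wx": 0,"wy": 0,"wz": 0,"gripper": 255},
    {"tx": 0.03,"ty": 1.38,"tz": 1.07,"wx": 0,"wy": 0,"wz": 0,"gripper": 255}
  ]
}}

```text
time: 12.05
eef_pos: [0.5803, -0.0174, 0.226]
tcp_rot: [-0.0, 0.682, 0.731, -0.0]
contact_force: [0.1, -0.4, -1.0]
width: 0.0111
```

```bash
python3 st.py; python3 arc.py .833 .82 .8 .78 .76 .74 .72 .7 .68 .66 .65
```

```text
th 0.8331 r 0.2499 rad -0.7 tan -0.8 y -0.4 0.011067648611549555 12.05
0.82 ty 0.24 tz 0.22
0.8 ty 0.60 tz 0.56
0.78 ty 0.96 tz 0.92
0.76 ty 1.30 tz 1.28
0.74 ty 1.65 tz 1.64
0.72 ty 1.98 tz 2.01
0.7 ty 2.30 tz 2.39
0.68 ty 2.62 tz 2.78
0.66 ty 2.93 tz 3.17
0.65 ty 3.09 tz 3.37
```

Past 0.87 without catching. Continue.

>>> {"fn": "jog_arm", "kwargs": {
  "motion": [
    {"tx": 0,"ty": 0.24,"tz": 0.22,"wx": 0,"wy": 0,"wz": 0,"gripper": 255},
    {"tx": 0,"ty": 0.6,"tz": 0.56,"wx": 0,"wy": 0,"wz": 0,"gripper": 255},
    {"tx": 0,"ty": 0.96,"tz": 0.92,"wx": 0,"wy": 0,"wz": 0,"gripper": 255},
    {"tx": 0,"ty": 1.3,"tz": 1.28,"wx": 0,"wy": 0,"wz": 0,"gripper": 255},
    {"tx": 0,"ty": 1.65,"tz": 1.64,"wx": 0,"wy": 0,"wz": 0,"gripper": 255},
    {"tx": 0,"ty": 1.98,"tz": 2.01,"wx": 0,"wy": 0,"wz": 0,"gripper": 255},
    {"tx": 0,"ty": 2.3,"tz": 2.39,"wx": 0,"wy": 0,"wz": 0,"gripper": 255},
    {"tx": 0,"ty": 2.62,"tz": 2.78,"wx": 0,"wy": 0,"wz": 0,"gripper": 255},
    {"tx": 0,"ty": 2.93,"tz": 3.17,"wx": 0,"wy": 0,"wz": 0,"gripper": 255},
    {"tx": 0,"ty": 3.09,"tz": 3.37,"wx": 0,"wy": 0,"wz": 0,"gripper": 255}
  ]
}}

```text
time: 12.88
eef_pos: [0.6116, -0.0151, 0.1927]
tcp_rot: [0.0, 0.682, 0.731, 0.0]
contact_force: [0.5, 0.1, -0.7]
width: 0.0115
```

```bash
python3 st.py; python3 arc.py .65 .635 .615 .595 .575 .555 .535 .515 .495 .475 .465
```

```text
th 0.6502 r 0.2506 rad -0.0 tan -0.9 y 0.0 0.011512965580000622 12.8833
0.635 ty 0.22 tz 0.30
0.615 ty 0.52 tz 0.71
0.595 ty 0.80 tz 1.12
0.575 ty 1.08 tz 1.53
0.555 ty 1.35 tz 1.96
0.535 ty 1.60 tz 2.38
0.515 ty 1.86 tz 2.82
0.495 ty 2.10 tz 3.25
0.475 ty 2.33 tz 3.70
0.465 ty 2.44 tz 3.92
```

>>> {"fn": "jog_arm", "kwargs": {
  "motion": [
    {"tx": 0,"ty": 0.22,"tz": 0.3,"wx": 0,"wy": 0,"wz": 0,"gripper": 255},
    {"tx": 0,"ty": 0.52,"tz": 0.71,"wx": 0,"wy": 0,"wz": 0,"gripper": 255},
    {"tx": 0,"ty": 0.8,"tz": 1.12,"wx": 0,"wy": 0,"wz": 0,"gripper": 255},
    {"tx": 0,"ty": 1.08,"tz": 1.53,"wx": 0,"wy": 0,"wz": 0,"gripper": 255},
    {"tx": 0,"ty": 1.35,"tz": 1.96,"wx": 0,"wy": 0,"wz": 0,"gripper": 255},
    {"tx": 0,"ty": 1.6,"tz": 2.38,"wx": 0,"wy": 0,"wz": 0,"gripper": 255},
    {"tx": 0,"ty": 1.86,"tz": 2.82,"wx": 0,"wy": 0,"wz": 0,"gripper": 255},
    {"tx": 0,"ty": 2.1,"tz": 3.25,"wx": 0,"wy": 0,"wz": 0,"gripper": 255},
    {"tx": 0,"ty": 2.33,"tz": 3.7,"wx": 0,"wy": 0,"wz": 0,"gripper": 255},
    {"tx": 0,"ty": 2.44,"tz": 3.92,"wx": 0,"wy": 0,"wz": 0,"gripper": 255}
  ]
}}

```text
time: 13.72
eef_pos: [0.6357, -0.0133, 0.1533]
tcp_rot: [0.0, 0.682, 0.731, 0.0]
contact_force: [1.5, 1.8, 1.0]
width: 0.0112
```

```bash
python3 st.py; python3 arc.py .465 .45 .43 .41 .39 .37 .35 .33 .31 .29 .28
```

```text
th 0.4653 r 0.2503 rad 1.9 tan 0.2 y 1.7 0.011172207592222835 13.7167
0.45 ty 0.17 tz 0.34
0.43 ty 0.38 tz 0.79
0.41 ty 0.58 tz 1.25
0.39 ty 0.78 tz 1.71
0.37 ty 0.96 tz 2.17
0.35 ty 1.14 tz 2.64
0.33 ty 1.31 tz 3.11
0.31 ty 1.46 tz 3.58
0.29 ty 1.61 tz 4.06
0.28 ty 1.68 tz 4.30
```

>>> {"fn": "jog_arm", "kwargs": {
  "motion": [
    {"tx": 0.02,"ty": 0.2,"tz": 0.34,"wx": 0,"wy": 0,"wz": 0,"gripper": 255},
    {"tx": 0.02,"ty": 0.41,"tz": 0.79,"wx": 0,"wy": 0,"wz": 0,"gripper": 255},
    {"tx": 0.02,"ty": 0.61,"tz": 1.25,"wx": 0,"wy": 0,"wz": 0,"gripper": 255},
    {"tx": 0.02,"ty": 0.81,"tz": 1.71,"wx": 0,"wy": 0,"wz": 0,"gripper": 255},
    {"tx": 0.02,"ty": 0.99,"tz": 2.17,"wx": 0,"wy": 0,"wz": 0,"gripper": 255},
    {"tx": 0.02,"ty": 1.17,"tz": 2.64,"wx": 0,"wy": 0,"wz": 0,"gripper": 255},
    {"tx": 0.02,"ty": 1.34,"tz": 3.11,"wx": 0,"wy": 0,"wz": 0,"gripper": 255},
    {"tx": 0.02,"ty": 1.49,"tz": 3.58,"wx": 0,"wy": 0,"wz": 0,"gripper": 255},
    {"tx": 0.02,"ty": 1.64,"tz": 4.06,"wx": 0,"wy": 0,"wz": 0,"gripper": 255},
    {"tx": 0.02,"ty": 1.71,"tz": 4.3,"wx": 0,"wy": 0,"wz": 0,"gripper": 255}
  ]
}}

```text
time: 14.55
eef_pos: [0.6525, -0.0121, 0.1102]
tcp_rot: [0.0, 0.682, 0.731, -0.0]
contact_force: [1.7, 0.0, 0.2]
width: 0.0113
```

```bash
python3 st.py; python3 arc.py .28 .265 .25 .235 .22 .205 .19 .175 .16 .145 .135
```

```text
th 0.2801 r 0.2503 rad 1.7 tan -0.3 y -0.1 0.011307629245723802 14.55
0.265 ty 0.10 tz 0.36
0.25 ty 0.20 tz 0.72
0.235 ty 0.29 tz 1.09
0.22 ty 0.37 tz 1.45
0.205 ty 0.45 tz 1.82
0.19 ty 0.52 tz 2.19
0.175 ty 0.59 tz 2.56
0.16 ty 0.65 tz 2.93
0.145 ty 0.71 tz 3.30
0.135 ty 0.75 tz 3.54
```

>>> {"fn": "jog_arm", "kwargs": {
  "motion": [
    {"tx": 0,"ty": 0.13,"tz": 0.36,"wx": 0,"wy": 0,"wz": 0,"gripper": 255},
    {"tx": 0,"ty": 0.23,"tz": 0.72,"wx": 0,"wy": 0,"wz": 0,"gripper": 255},
    {"tx": 0,"ty": 0.32,"tz": 1.09,"wx": 0,"wy": 0,"wz": 0,"gripper": 255},
    {"tx": 0,"ty": 0.4,"tz": 1.45,"wx": 0,"wy": 0,"wz": 0,"gripper": 255},
    {"tx": 0,"ty": 0.48,"tz": 1.82,"wx": 0,"wy": 0,"wz": 0,"gripper": 255},
    {"tx": 0,"ty": 0.55,"tz": 2.19,"wx": 0,"wy": 0,"wz": 0,"gripper": 255},
    {"tx": 0,"ty": 0.62,"tz": 2.56,"wx": 0,"wy": 0,"wz": 0,"gripper": 255},
    {"tx": 0,"ty": 0.68,"tz": 2.93,"wx": 0,"wy": 0,"wz": 0,"gripper": 255},
    {"tx": 0,"ty": 0.74,"tz": 3.3,"wx": 0,"wy": 0,"wz": 0,"gripper": 255},
    {"tx": 0,"ty": 0.78,"tz": 3.54,"wx": 0,"wy": 0,"wz": 0,"gripper": 255}
  ]
}}

```text
time: 15.38
eef_pos: [0.6603, -0.0116, 0.0751]
tcp_rot: [0.0, 0.682, 0.731, 0.0]
contact_force: [1.7, 0.2, -1.2]
width: 0.0115
```

```bash
python3 st.py; python3 arc.py .135 .12 .105 .09 .075 .06 .05 .04 .03 .025 0;  python3 - <<'E'
from mv import *
p=cams.capture('wrist');save(p,'w10.png')
E
```

```text
th 0.1367 r 0.2506 rad 1.5 tan -1.4 y 0.0 0.011458997503005131 15.3833
0.12 ty 0.05 tz 0.37
0.105 ty 0.09 tz 0.74
0.09 ty 0.13 tz 1.12
0.075 ty 0.16 tz 1.49
0.06 ty 0.18 tz 1.87
0.05 ty 0.20 tz 2.12
0.04 ty 0.21 tz 2.37
0.03 ty 0.22 tz 2.61
0.025 ty 0.22 tz 2.74
0.0 ty 0.23 tz 3.36
```

View pics/w10.png

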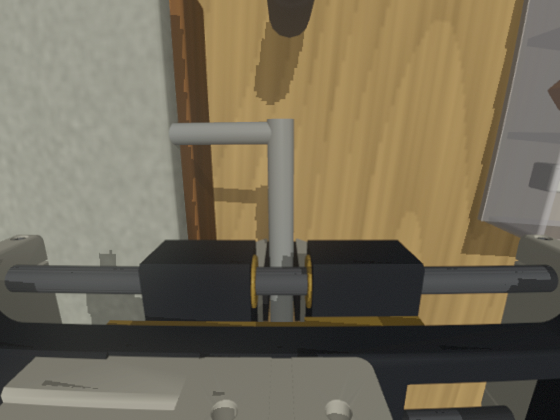

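Still well held, nearly flat. Continue to about 0.03.

>>> {"fn": "jog_arm", "kwargs": {
  "motion": [
    {"tx": 0,"ty": 0.07,"tz": 0.37,"wx": 0,"wy": 0,"wz": 0,"gripper": 255},
    {"tx": 0,"ty": 0.11,"tz": 0.74,"wx": 0,"wy": 0,"wz": 0,"gripper": 255},
    {"tx": 0,"ty": 0.15,"tz": 1.12,"wx": 0,"wy": 0,"wz": 0,"gripper": 255},
    {"tx": 0,"ty": 0.18,"tz": 1.49,"wx": 0,"wy": 0,"wz": 0,"gripper": 255},
    {"tx": 0,"ty": 0.2,"tz": 1.87,"wx": 0,"wy": 0,"wz": 0,"gripper": 255},
    {"tx": 0,"ty": 0.22,"tz": 2.12,"wx": 0,"wy": 0,"wz": 0,"gripper": 255},
    {"tx": 0,"ty": 0.23,"tz": 2.37,"wx": 0,"wy": 0,"wz": 0,"gripper": 255},
    {"tx": 0,"ty": 0.24,"tz": 2.61,"wx": 0,"wy": 0,"wz": 0,"gripper": 255},
    {"tx": 0,"ty": 0.24,"tz": 2.61,"wx": 0,"wy": 0,"wz": 0,"gripper": 255}
  ]
}}

```text
time: 16.18
eef_pos: [0.6626, -0.0114, 0.049]
tcp_rot: [0.0, 0.682, 0.731, -0.0]
contact_force: [1.5, -0.5, -1.7]
width: 0.0109
```

```bash
python3 st.py
```

```text
th 0.0320 r 0.2507 rad 1.5 tan -1.7 y -0.6 0.010920420844373545 16.1833
```

Now small downward steps until the stand takes the weight.

>>> {"fn": "jog_arm", "kwargs": {
  "motion": [
    {"tx": 0,"ty": 0,"tz": 0.15,"wx": 0,"wy": 0,"wz": 0,"gripper": 255},
    {"tx": 0,"ty": 0,"tz": 0.3,"wx": 0,"wy": 0,"wz": 0,"gripper": 255},
    {"tx": 0,"ty": 0,"tz": 0.45,"wx": 0,"wy": 0,"wz": 0,"gripper": 255},
    {"tx": 0,"ty": 0,"tz": 0.6,"wx": 0,"wy": 0,"wz": 0,"gripper": 255},
    {"tx": 0,"ty": 0,"tz": 0.6,"wx": 0,"wy": 0,"wz": 0,"gripper": 255}
  ]
}}

```text
time: 16.6
eef_pos: [0.6627, -0.0114, 0.0433]
tcp_rot: [0.0, 0.682, 0.731, 0.0]
contact_force: [3.2, -0.2, -1.8]
width: 0.0111
```

```bash
python3 st.py
```

```text
th 0.0092 r 0.2507 rad 3.1 tan -1.8 y -0.4 0.011098526880647509 16.6
```

>>> {"fn": "jog_arm", "kwargs": {
  "motion": [
    {"tx": 0,"ty": 0.03,"tz": 0.1,"wx": 0,"wy": 0,"wz": 0,"gripper": 255},
    {"tx": 0,"ty": 0.03,"tz": 0.2,"wx": 0,"wy": 0,"wz": 0,"gripper": 255},
    {"tx": 0,"ty": 0.03,"tz": 0.25,"wx": 0,"wy": 0,"wz": 0,"gripper": 255},
    {"tx": 0,"ty": 0.03,"tz": 0.25,"wx": 0,"wy": 0,"wz": 0,"gripper": 255}
  ]
}}

```text
time: 16.93
eef_pos: [0.6627, -0.0114, 0.0408]
tcp_rot: [-0.0, 0.682, 0.731, -0.0]
contact_force: [1.4, -0.3, -2.3]
width: 0.0111
```

```bash
python3 st.py
```

```text
th -0.0008 r 0.2507 rad 1.4 tan -2.3 y -0.4 0.011122259387028701 16.9333
```

>>> {"fn": "jog_arm", "kwargs": {
  "motion": [
    {"tx": 0,"ty": 0,"tz": 0.1,"wx": 0,"wy": 0,"wz": 0,"gripper": 255},
    {"tx": 0,"ty": 0,"tz": 0.2,"wx": 0,"wy": 0,"wz": 0,"gripper": 255},
    {"tx": 0,"ty": 0,"tz": 0.2,"wx": 0,"wy": 0,"wz": 0,"gripper": 255}
  ]
}}

```text
time: 17.18
eef_pos: [0.6627, -0.0114, 0.0405]
tcp_rot: [0.0, 0.682, 0.731, 0.0]
contact_force: [-2.3, -1.5, 8.1]
width: 0.0109
```

```bash
python3 st.py
```

```text
th -0.0019 r 0.2508 rad -2.4 tan 8.1 y -1.3 0.010852429556755971 17.1833
```

>>> {"fn": "jog_arm", "kwargs": {
  "motion": [
    {"tx": 0,"ty": 0,"tz": -0.13,"wx": 0,"wy": 0,"wz": 0,"gripper": 255},
    {"tx": 0,"ty": 0,"tz": -0.13,"wx": 0,"wy": 0,"wz": 0,"gripper": 170},
    {"tx": 0,"ty": 0,"tz": -0.13,"wx": 0,"wy": 0,"wz": 0,"gripper": 170},
    {"tx": 0,"ty": 0,"tz": -0.13,"wx": 0,"wy": 0,"wz": 0,"gripper": 170},
    {"tx": 0,"ty": 0,"tz": -0.13,"wx": 0,"wy": 0,"wz": 0,"gripper": 170},
    {"tx": 0,"ty": 0,"tz": -0.13,"wx": 0,"wy": 0,"wz": 0,"gripper": 170},
    {"tx": 0,"ty": 0,"tz": -0.13,"wx": 0,"wy": 0,"wz": 0,"gripper": 170},
    {"tx": 0,"ty": 0,"tz": -0.13,"wx": 0,"wy": 0,"wz": 0,"gripper": 170}
  ]
}}

```text
time: 17.85
eef_pos: [0.6627, -0.0113, 0.0402]
tcp_rot: [-0.0, 0.682, 0.731, -0.0]
contact_force: [-0.4, 0.1, 0.1]
width: 0.0306
```

```bash
python3 - <<'E'
from mv import *
p=cams.capture('wrist');save(p,'w11.png')
E
python3 st.py
```

```text
th -0.0029 r 0.2508 rad -0.1 tan -0.1 y -1.0 0.030341219903711268 17.9
```

View pics/w11.png

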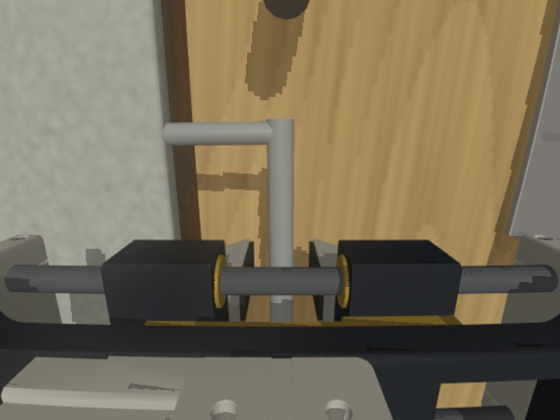

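Open and clear of the rail (column 281, jaws about 245 and 320). Go straight up.

>>> {"fn": "jog_arm", "kwargs": {
  "motion": [
    {"tx": 0,"ty": 0,"tz": -0.5,"wx": 0,"wy": 0,"wz": 0,"gripper": 170},
    {"tx": 0,"ty": 0,"tz": -1.5,"wx": 0,"wy": 0,"wz": 0,"gripper": 170},
    {"tx": 0,"ty": 0,"tz": -3,"wx": 0,"wy": 0,"wz": 0,"gripper": 170},
    {"tx": 0,"ty": 0,"tz": -6,"wx": 0,"wy": 0,"wz": 0,"gripper": 170},
    {"tx": 0,"ty": 0,"tz": -10,"wx": 0,"wy": 0,"wz": 0,"gripper": 170},
    {"tx": 0,"ty": 0,"tz": -14,"wx": 0,"wy": 0,"wz": 0,"gripper": 170},
    {"tx": 0,"ty": 0,"tz": -17,"wx": 0,"wy": 0,"wz": 0,"gripper": 170},
    {"tx": 0,"ty": 0,"tz": -17,"wx": 0,"wy": 0,"wz": 0,"gripper": 170}
  ]
}}

```text
time: 18.57
eef_pos: [0.6659, -0.0116, 0.22]
tcp_rot: [0.006, 0.682, 0.731, 0.004]
contact_force: [0.5, -0.6, 0.5]
width: 0.0308
```

```bash
python3 - <<'E'
from mv import *
p=cams.capture('scene');save(p,'s12.png')
p=cams.capture('wrist');save(p,'w12.png')
from fit import T
for X in ([.25,.071,0],[.25,-.071,0]): print(proj(p,T([.412,-.0278,.0725,0],X,1)))
p=cams.capture('top');save(p,'t12.png')
E
```

```text
[276.2890771  125.93076628]
[277.26656721 257.53955213]
```

View pics/s12.png

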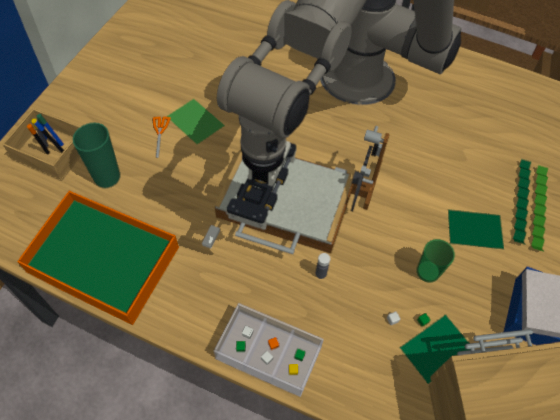

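View pics/w12.png

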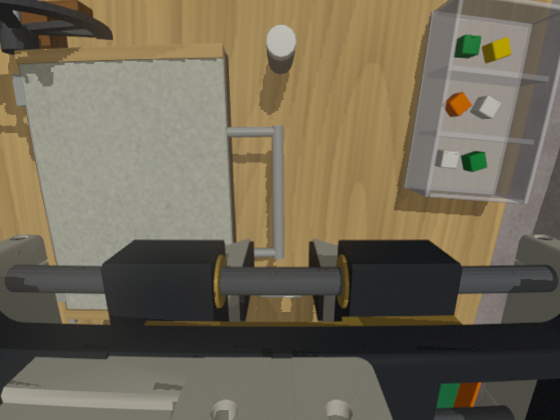

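View pics/t12.png

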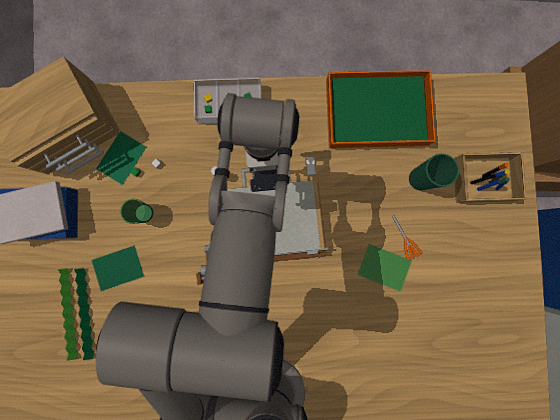

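>>> {"fn": "jog_arm", "kwargs": {
  "motion": [
    {"tx": 0,"ty": 0,"tz": 0,"wx": 0,"wy": 0,"wz": 0,"gripper": 170},
    {"tx": 0,"ty": 0,"tz": 0,"wx": 0,"wy": 0,"wz": 0,"gripper": 170},
    {"tx": 0,"ty": 0,"tz": 0,"wx": 0,"wy": 0,"wz": 0,"gripper": 170}
  ]
}}

```text
time: 18.97
eef_pos: [0.6623, -0.0113, 0.2089]
tcp_rot: [-0.001, 0.682, 0.731, -0.001]
contact_force: [1.0, 0.3, -1.4]
width: 0.0306
```

```bash
python3 -c "
from station import ctrl
print(ctrl.observe()['contact_force'],ctrl.finish_job())"
```

```text
the job is handed in; nothing more can be done
[ 1.03409743  0.34386764 -1.35384656] None
```

The board is lying flat on its stand and released, and I handed the job in at about 19 s; no verdict was reported.

- **Lift:** I gripped the rail and raised the board through its remaining notches. Near 1.04 rad the tumbler weight had tipped over, and the lift force at the rail rose to about 8 N. That is roughly 6 N above the board's weight, well under the 16 N limit, so I took it as the end stop and went no further.
- **Lowering:** The board came down under grip at no more than about 0.25 rad/s. It passed 0.87 rad and the lower notches without catching.
- **Flat and released:** At the bottom the stand pushed back with about 8 N. I relieved that, opened the jaws and went straight up.
- **Last checks:** The final wrist picture shows the rail within about 2 pixels of where it should be with the board flat. Forces on the open gripper were about 1–2 N, close to the sensor noise. By eye in the scene and top pictures the other things look unmoved, but I did not measure them.
- **What did not go cleanly:**
  - The networks never found the end stop, so it was located by feel alone.
  - My first lifting arc was off by about 1 mm, giving forces of up to about 6 N along the board on the way up, which I corrected from the force readings.

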